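# Set the sole gauge to its stop

### The arm

A 6-joint arm with a two-finger parallel gripper is mounted at the origin on the work surface. World frame = base frame: x ahead of the robot, y to its left, z up, the work surface at z = 0. Lengths are in m, angles in rad, forces in N, time in s.
With the tool pointing down it reaches from about 0.35 to 0.775 m from the base axis. Payload 7.3 kg.
Tool frame: the origin (TCP) lies at the very end of the fingers, on their centre line; the grasp point (between the pads) lies 19 mm behind it; z points along the fingers, y is the line along which they close (so a half turn about z gives the same grasp; the last joint's range is limited). The gripper opens to 92 mm and grips with 3 to 60 N. Pads are 19 mm wide; open, the fingers measure 130 mm over their backs; the gripper's body (75 mm by 190 mm) begins 47 mm behind the grasp point.
Start: joints at [0.973, 0.342, 1.524, -0, 1.275, -0.146], TCP at [0.229, 0.472, 0.227] pointing down, gripper open.
Joint ranges: [-2.53, 2.53], [-0.77, 2.02], [0.04, 2.7], [-1, 4.14], [0.28, 2.66], [-3.11, 3.11]. Speed limits (rad/s): [2.57, 2.57, 3.14, 3.14, 3.14, 3.14].

### API

Orientations are given as [roll, pitch, yaw] about the fixed x, y, z axes, in that order (R = Rz(yaw) Ry(pitch) Rx(roll)).
In Python, from cell import * gives the robot as it stands.
- The arm moves only by the tool step_arm, never from a script. Its argument "commands" is a list of rows, each a list of 7 numbers: the opening, from 0 (shut) to 1 (fully open), then the shift along the world's x, y, z in cm, then the turn, a rotation vector about the world's x, y, z in rad. A call has 1 to 5 rows; each row is the pose to reach, as a shift and turn from the pose commanded when the call began; what a row does not reach only later rows make up. A row lasts 1/12 s, in which the tool goes at most 41.7 mm and 7.16 degrees, less where a joint would pass 70% of its speed; a pose out of reach is approached as far as the arm can. A call with a gripper value outside its range is refused whole. The fingers move at their own pace and stop on an object; "grip_force" is the grip in N (left out, the last holds). Time passes only in rows, so rows that repeat a pose let the fingers close. It gives the time, the measured TCP pose, the force, the opening and the grip force at its end, in the units of the state.
- observe(): the state, without advancing time (a new reading comes with each control period).
- read_camera(name): name is "scene" or "top" or "wrist"; returns the picture (480x640x3 uint8, red, green, blue); there is no depth.
- camera_model(name): a dict with "vfov" (degrees; the focal length in pixels is half the picture's height over the tangent of half this angle, whatever the lens; pixels are square), "cx", "cy" (the principal point, pixels), "world_to_cam" (4x4, takes a point from world to camera coordinates). Camera axes: x right, y up, looking along -z (the intrinsics and any distortion apply to the point x, -y, -z); pixel columns grow to the right and rows downward; lengths in m; the calibration is good to about 2 mm. A picture is of the moment at which its call begins: read the wrist's pose just before it. camera_model takes no time and is no camera call; for the wrist camera it gives the pose at the moment of the call.
- hand_in(): hands the job in; it is judged then, once.
The state is a dict: "time": time; "qpos": joint angles; "qvel": joint speeds; "joint_efforts": joint torques, N m; "tool_pos": TCP position; "tool_rot": TCP orientation; "contact_force": force on the tool from outside, world axes, zero at the start; "torque": the same for the moment, N m; "opening": finger opening in m; "grip_force": force on a finger pad.
Only numpy, scipy, OpenCV 4.12 (cv2) and the standard library are available. Lean on these libraries where they do the work, as an engineer would, in place of code of your own. Each camera call takes 0.05 s, during which the arm holds its last target. There are 200 camera calls.

### The job

Set the sole-length gauge on the bench for the next pair: with the fingertips press the black pad in the middle of the slider well down to free its friction hold, keep it pressed while you push the slider along the rail until it rests against the marked stop (the tall collar with the clamp screw on top), then let the pad spring back up so that the slider is locked there. Do not force the slider along while its hold is on, do not shift the stop, and do not pick up or disturb anything else on the bench.

Things in the scene. Friction and masses are not known exactly. Their poses are not given: they have to be found in the camera images.
- gauge: Sole-length gauge, screwed to the bench: plywood base 100 x 470 x 6 mm (x, y, z) with a rail 64 mm wide, 450 long, top 20 mm above the bench; end blocks 30 mm high. Origin: middle of the underside. Its y axis runs along the rail, from slider to marked stop. A low plain collar (no screw, 41 mm high) is fixed near the other end, inner face at y = -185 mm.
- pad_top (a point): Middle of the top of the slider's black pad, 46 mm above the bench when up; 58 mm across the rail, 56 mm along it, between the slider's two end cheeks. Sprung: starts to sink at 5 to 6 N, bottoms 9 mm down at 8 to 9 N. Once it has sunk 3 mm the hold is free and the slider moves with 1 to 2 N; with the pad up it holds against about 20 N. The point moves with the pad.
- release (a joint): How far the black pad is pressed down, m: 0 up (hold on), 0.009 at the bottom.
- carriage (a joint): Position of the slider's middle along the gauge's y axis, m, 0 at the middle of the rail; grows towards the marked stop. The slider is 84 mm long along the rail and 76 mm wide.
- slider_face (a point): Middle of the slider's outer end face that meets the stop: 42 mm from the slider's middle along the gauge's +y, 37.5 mm above the bench. It is the outside of an end cheek; there is a cheek at each end of the slider, 10 mm thick, 76 mm across the rail, top 54 mm above the bench (8 mm above the raised pad), the two 64 mm apart inside. The fingertips go between them.
- stop_face (a point): Middle of the marked stop's face that looks at the slider, 37.5 mm above the bench. The stop is a dark steel collar clamped on the rail, 76 mm across, 30 mm thick (from this face along +y), top 54 mm above the bench with a thin white line; on it a clamp screw, head 22 mm in diameter, 17 mm behind the face, reaching 71 mm above the bench. Holds against 80 N.
- dye_jar: Bystander, loose: small amber glass jar, 50 mm diameter, 48 mm high, black cap. Origin: middle of its underside. Leave it alone.
- cream_jar: Bystander, loose: small white jar, 56 mm diameter, 42 mm high, steel cap. Origin: middle of its underside. Leave it alone.
- cleaner: Bystander, loose: clear bottle with white cap, 46 mm diameter, 110 mm high. Origin: middle of its underside. Leave it alone.
- brush: Bystander, loose: wooden shoe brush, 42 x 150 x 36 mm, lying along its own y. Origin: middle of its underside. Leave it alone.
- tape: Bystander, loose: cardboard-coloured roll, 68 mm diameter, 24 mm high. Origin: middle of its underside. Leave it alone.
- outsole: Bystander, loose: loose black rubber shoe sole, 96 x 270 x 14 mm, lying along its own y. Origin: middle of its underside. Leave it alone.
- sneaker: Bystander, loose: grey sneaker, 96 x 270 x 106 mm, standing along its own y. Origin: middle of its underside. Leave it alone.

How it is judged:
By the outcome, as a careful person would: the job done as asked, in the order asked, and still so for the second after the job is handed in, with the robot touching nothing.
It also fails if it takes over 40 s, if anything falls off the work surface, if the arm or the gripper's body presses on something with over 40 N, if the wrist force passes 120 N, or if a joint passes its speed limit or range.

## Working session

There is one attempt and no reset: what is moved stays moved. The work goes in short steps, Python scripts to look and compute and a tool call to move; the robot and the scene stay as the last step left them, time stands still between calls to the robot, and variables do not carry over. Pictures are saved under pics/ and viewed, at most 10 in all, crops included, and the job is handed in when it is done.

Besides the shell and the picture viewer there is one more tool, called after ">>>" as name(argument=value, ...), one argument or row to a line, values as JSON. step_arm: Moves the arm, as the interface text tells. Its arguments: {"type":"object","properties":{"commands":{"type":"array"},"grip_force":{"type":"number"}},"required":["commands"]}

```bash
mkdir -p pics; ls
python3 - <<'E'
from cell import *
import cv2
for n in("top","scene"):
    im=read_camera(n); cv2.imwrite(f"pics/{n}0.png",im[...,::-1]); m=camera_model(n); print(n,m)
s=observe(); print(s)
E
```

```text
pics
top {'vfov': 55.47952398650974, 'cx': 306.7413136724974, 'cy': 245.81892071876175, 'world_to_cam': array([[-0.02704276, -0.99960308, -0.0078976 , -0.00871797],
       [ 0.99612936, -0.02760811,  0.08345114, -0.58123663],
       [-0.08363605, -0.00561028,  0.99648057, -1.41698719],
       [ 0.        ,  0.        ,  0.        ,  1.        ]])}
scene {'vfov': 49.34738907615009, 'cx': 313.58171090184413, 'cy': 240.44528317453307, 'world_to_cam': array([[ 0.58498908,  0.81069912,  0.02355231, -0.31968041],
       [-0.45569188,  0.30452106,  0.83642802,  0.22210419],
       [ 0.67091929, -0.50003386,  0.5475705 , -1.85296708],
       [ 0.        ,  0.        ,  0.        ,  1.        ]])}
{'time': 0.1, 'qpos': array([ 9.72975576e-01,  3.42668651e-01,  1.52490916e+00, -3.44933116e-05,
        1.27540794e+00, -1.46017206e-01]), 'qvel': array([-6.11305916e-04, -1.71462143e-03, -1.88270215e-03, -7.88607065e-05,
       -1.01111219e-03,  1.59172821e-03]), 'joint_efforts': array([ 1.40218217e-03, -4.32005024e+01, -2.44695890e+01,  7.19139981e-02,
        5.26250002e-02, -3.82908433e-05]), 'tool_pos': array([0.22900104, 0.47202111, 0.22611067]), 'tool_rot': array([-3.14020958e+00, -1.70060504e-04,  2.68979906e+00]), 'contact_force': array([ 0.41520462, -0.67568833,  0.02839297]), 'torque': array([-0.02893235,  0.0271716 ,  0.01561627]), 'grip_force': 0.0, 'opening': 0.09225717687391517}
```

View pics/top0.png

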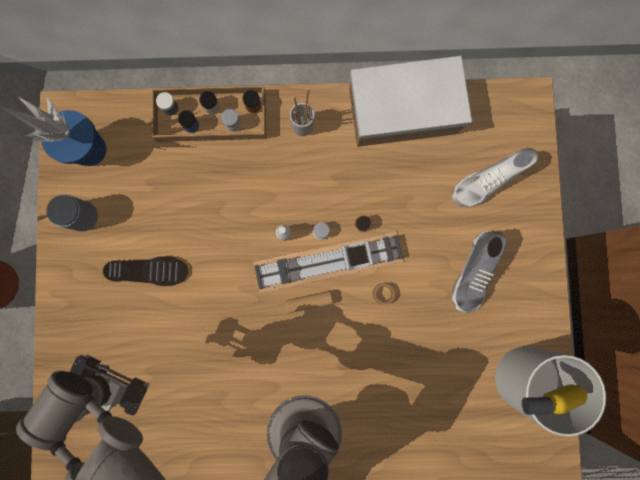

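View pics/scene0.png

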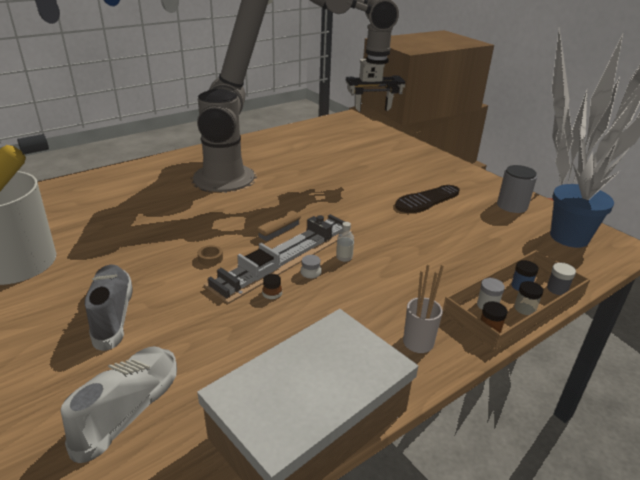

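The top view shows the gauge from about (257,276) to (402,247). The slider's black pad is at (358,256) and the marked stop is near (283,268). Next I'll take an enlarged crop.

```bash
cat > h.py <<'E'
import numpy as np
def ray(m,u,v,z):
    f=240/np.tan(np.radians(m["vfov"]/2)); T=m["world_to_cam"]; R,t=T[:3,:3],T[:3,3]
    d=R.T@np.array([(u-m["cx"])/f,-(v-m["cy"])/f,-1]); c=-R.T@t
    return c+d*(z-c[2])/d[2]
def proj(m,p):
    f=240/np.tan(np.radians(m["vfov"]/2)); q=m["world_to_cam"]@np.r_[p,1]
    return np.array([m["cx"]-f*q[0]/q[2],m["cy"]+f*q[1]/q[2]])
E
python3 - <<'E'
import cv2
im=cv2.imread("pics/top0.png")[215:315,245:413]
cv2.imwrite("pics/crop0.png",cv2.resize(im,None,fx=4.7,fy=4.7,interpolation=cv2.INTER_CUBIC))
from h import *; from cell import *
m=camera_model("top")
for n,u,v,z in(("pad",358,256,.046),("stop",283,268,.054),("e1",257,276,.03),("e2",402,247,.03)): print(n,ray(m,u,v,z))
E
```

```text
pad [ 0.5428724  -0.18282663  0.046     ]
stop [0.51174693 0.05019411 0.054     ]
e1 [0.48982426 0.13358513 0.03      ]
e2 [ 0.56829261 -0.32352791  0.03      ]
```

View pics/crop0.png

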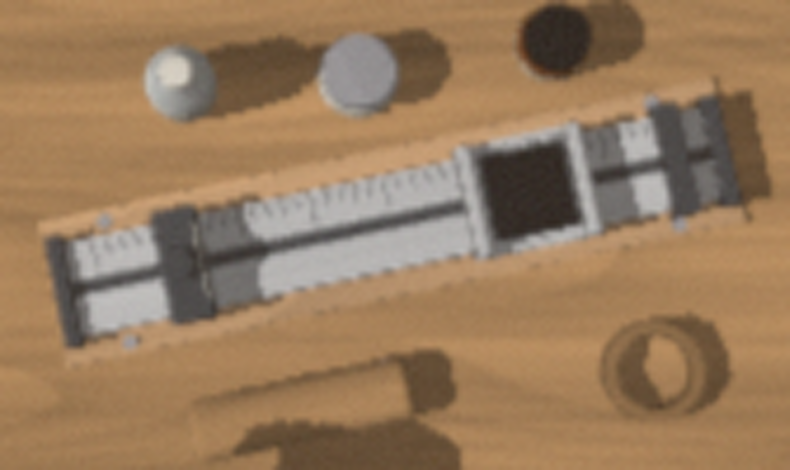

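>>> step_arm(
  commands=[
    [0,1.7,-3.6,0,0,0,0.12],
    [0,3.4,-7.2,0,0,0,0.24],
    [0,5.1,-10.8,0,0,0,0.36],
    [0,6.8,-14.4,0,0,0,0.48],
    [0,8.5,-18,0,0,0,0.6],
  ],
  grip_force=10,
)

```text
time: 0.52
tool_pos: [0.3079, 0.305, 0.2265]
tool_rot: [-3.141, -0.001, -3.038]
contact_force: [0.2, 1.2, -0.2]
opening: 0.0629
grip_force: 0.0
```

>>> step_arm(
  commands=[
    [0,1.7,-3.6,0,0,0,0.02],
    [0,3.4,-7.2,0,0,0,0.02],
    [0,5.1,-10.8,0,0,0,0.02],
    [0,6.8,-14.4,0,0,0,0.02],
    [0,8.5,-18,0,0,0,0.02],
  ],
)

```text
time: 0.93
tool_pos: [0.393, 0.1249, 0.2267]
tool_rot: [3.141, -0.0, -3.023]
contact_force: [0.4, 1.3, 0.3]
opening: 0.0296
grip_force: 0.0
```

>>> step_arm(
  commands=[
    [0,1.7,-3.6,0,0,0,0],
    [0,3.4,-7.2,0,0,0,0],
    [0,5.1,-10.8,0,0,0,0],
    [0,6.8,-14.4,0,0,0,0],
    [0,8.5,-18,0,0,0,0],
  ],
)

```text
time: 1.35
tool_pos: [0.4781, -0.0553, 0.2266]
tool_rot: [3.141, -0.0, -3.024]
contact_force: [1.4, 0.1, -0.7]
opening: 0.001
grip_force: 0.0
```

Run:
```python
from cell import *
import cv2
s=observe(); print(s["time"],s["tool_pos"],s["tool_rot"],s["qpos"],s["opening"],s["contact_force"])
m=camera_model("wrist"); im=read_camera("wrist"); cv2.imwrite("pics/w0.png",im[...,::-1]); print(m)
import pickle; pickle.dump(m,open("w0.pkl","wb"))
```

```text
1.35 [ 0.47808767 -0.05528256  0.22657104] [ 3.14119579e+00 -3.64620567e-04 -3.02372297e+00] [-2.74693462e-01  2.62430108e-01  1.63871280e+00  2.40127710e-04
  1.24093846e+00 -1.96343724e+00] 0.0009528840668602993 [ 1.37041915  0.12365864 -0.70167528]
{'vfov': 69.3215406173069, 'cx': 324.2400956786002, 'cy': 242.64290042497777, 'world_to_cam': array([[-0.11732391,  0.99309201,  0.00183285,  0.10973737],
       [-0.9628668 , -0.11330084, -0.24505192,  0.48531738],
       [-0.24315144, -0.03051524,  0.96950822, -0.27472591],
       [ 0.        ,  0.        ,  0.        ,  1.        ]])}
```

View pics/w0.png

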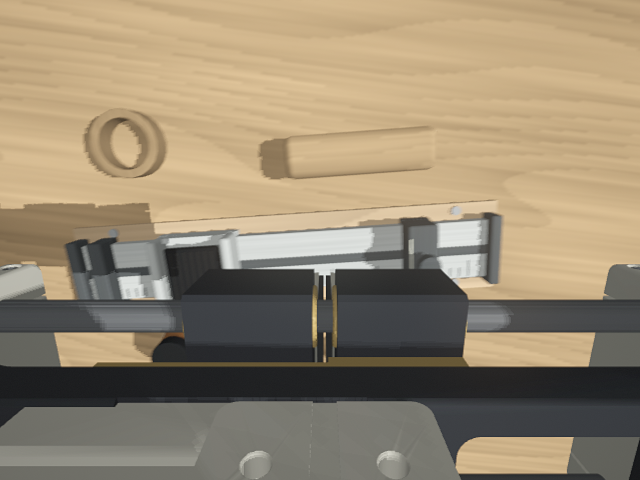

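The wrist view shows the base's near edge from (78,234) to (497,202), the slider cheeks near (165,237) and (235,232), and the stop near (404,220). I'll enlarge it to get precise corners.

Run:
```python
import cv2
im=cv2.imread("pics/w0.png")[195:305,60:260]
a=cv2.resize(im,None,fx=4,fy=4,interpolation=cv2.INTER_CUBIC)
im=cv2.imread("pics/w0.png")[195:305,380:510]
b=cv2.resize(im,None,fx=4,fy=4,interpolation=cv2.INTER_CUBIC)
c=cv2.hconcat([a[:, :][:, :], ]); 
import numpy as np
o=np.zeros((600,800,3),np.uint8); o[:440,:]=a; cv2.imwrite("pics/ca.png",a[:,:800]); cv2.imwrite("pics/cb.png",b)
```

```text
(no output)
```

View pics/ca.png

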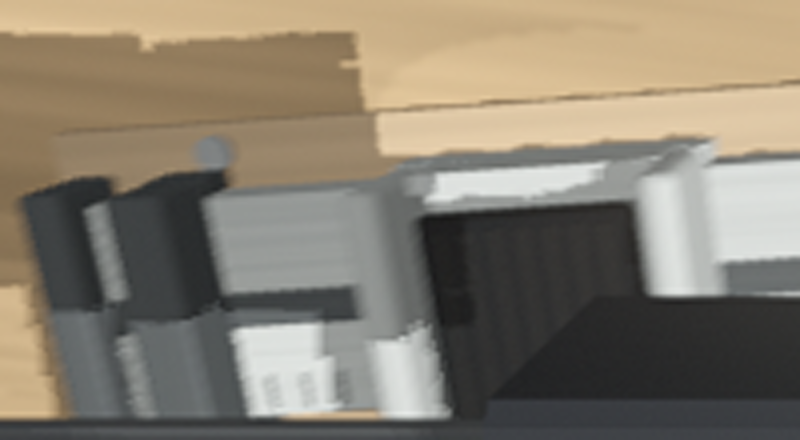

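View pics/cb.png

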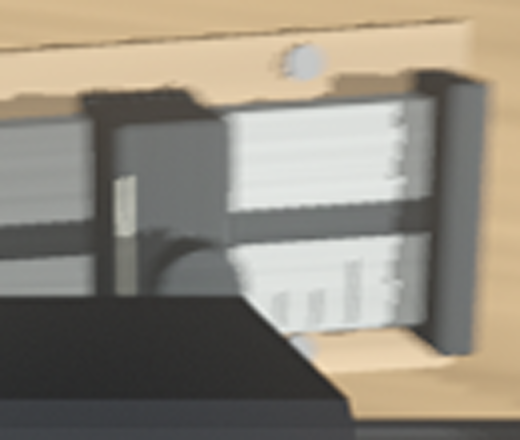

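Run:
```python
from h import *; import pickle
from cell import *
m=pickle.load(open("w0.pkl","rb")); t=camera_model("top")
R=m["world_to_cam"]; print("cam",-R[:3,:3].T@R[:3,3])
a=lambda x,y,z:ray(m,60+x/4,195+y/4,z)
b=lambda x,y,z:ray(m,380+x/4,195+y/4,z)
c=lambda x,y,z:ray(t,245+x/4.7,215+y/4.7,z)
A=a(55,135,.006);B=b(470,22,.006); e=(B-A); L=np.linalg.norm(e); e/=L; nx=np.array([e[1],-e[0],0])
print("base near edge",A,B,L,"yaw",np.degrees(np.arctan2(-e[0],e[1])))
O=(A+B)/2+nx*.05; print("gauge origin",O[:2])
# top
A2=c(37,228,.006);B2=c(720,85,.006);C2=c(68,365,.006);D2=c(745,218,.006)
print("top origin",(A2+B2+C2+D2)[:2]/4,"yaw",[np.degrees(np.arctan2(-(p-q)[0],(p-q)[1])) for p,q in((A2,B2),(C2,D2))])
for n,p in (("pad near edge w",a(528,209,.046)),("pad top cam",c(529,193,.046)),("slider+y outer w",a(685,180,.054)),("slider-y outer w",a(358,200,.054)),
 ("slider+y outer top",c(467,200,.054)),("slider-y outer top",c(590,188,.054)),("stopface w",b(115,150,.054)),("stop back w",b(228,130,.054)),("stop face top",c(201,262,.054)),("stop back top",c(163,265,.054))):
  d=p-O; print(n,p[:2].round(4),"gauge x,y",round(d@nx,4),round(d@e,4))
```

```text
cam [ 0.41337081 -0.06237576  0.38507586]
base near edge [ 0.52519458 -0.32936349  0.006     ] [0.43907207 0.13220701 0.006     ] 0.4695363857098103 yaw 10.569046842179384
gauge origin [ 0.53128506 -0.08940722]
top origin [ 0.52673797 -0.09276712] yaw [np.float64(10.271690738474838), np.float64(10.661225625938524)]
pad near edge w [ 0.5188 -0.1838] gauge x,y -0.0296 -0.0905
pad top cam [ 0.5427 -0.1814] gauge x,y -0.0056 -0.0926
slider+y outer w [ 0.5044 -0.1429] gauge x,y -0.0362 -0.0477
slider-y outer w [ 0.5189 -0.2225] gauge x,y -0.0366 -0.1286
slider+y outer top [ 0.5388 -0.1398] gauge x,y -0.0019 -0.0509
slider-y outer top [ 0.5444 -0.2207] gauge x,y -0.0112 -0.1315
stopface w [0.4766 0.0288] gauge x,y -0.0321 0.1263
stop back w [0.4685 0.0553] gauge x,y -0.0352 0.1538
stop face top [0.5029 0.0357] gauge x,y -0.005 0.1282
stop back top [0.5016 0.0607] gauge x,y -0.0016 0.153
```

>>> step_arm(
  commands=[
    [0,2,-3.2,-1,0,0,0.02],
    [0,4,-6.4,-2,0,0,0.04],
    [0,5.5,-9.5,-4,0,0,0.0666],
    [0,6.8,-12.4,-7,0,0,0.0666],
    [0,6.8,-12.4,-11,0,0,0.0666],
  ],
)

```text
time: 1.82
tool_pos: [0.5494, -0.1828, 0.1177]
tool_rot: [-3.135, 0.006, -2.96]
contact_force: [-0.1, -0.5, -0.5]
opening: 0.0003
grip_force: 0.0
```

Run:
```python
from cell import *
from h import *
import cv2
s=observe(); print(s["time"],s["tool_pos"],s["tool_rot"],s["contact_force"])
t=camera_model("top")
O=np.array([.530,-.0905]);e=np.array([-.1834,.983]);nx=np.array([.983,.1834])
p=ray(t,245+175/4.7,215+70/4.7,.11)[:2]-O; print("cleaner",p@nx,p@e)
im=read_camera("scene")[180:330,170:390]; cv2.imwrite("pics/s1.png",cv2.resize(im[...,::-1],None,fx=3.5,fy=3.5,interpolation=cv2.INTER_CUBIC))
```

```text
1.8167 [ 0.54936931 -0.18281938  0.11768685] [-3.13543484  0.00648005 -2.95972567] [-0.10249023 -0.54302167 -0.53077113]
cleaner 0.1167655641900231 0.11767466729233246
```

View pics/s1.png

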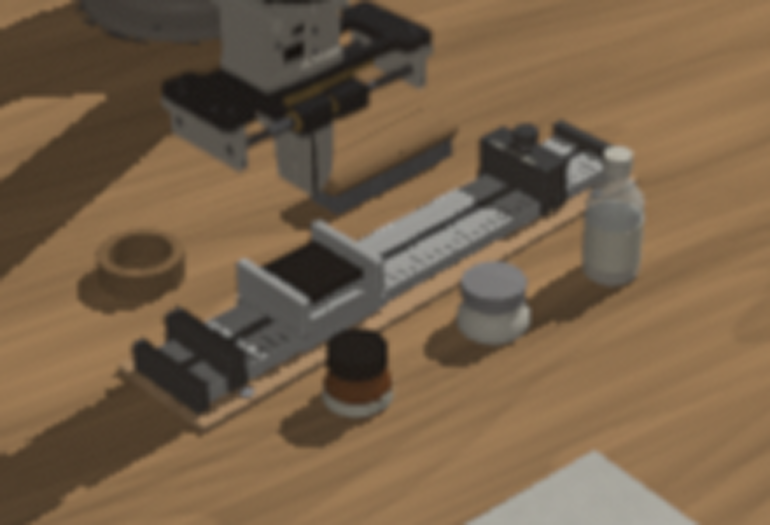

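The fingers are above the slider, and the cleaner stands well off the rail axis (about 117 mm). I'll go down to just above the pad.

>>> step_arm(
  commands=[
    [0,0,0,0,0,0,0],
    [0,0,0,-2,0,0,0],
    [0,0,0,-4,0,0,0],
    [0,0,0,-5.7,0,0,0],
    [0,0,0,-5.7,0,0,0],
  ],
)

```text
time: 2.28
tool_pos: [0.5449, -0.1757, 0.0593]
tool_rot: [3.14, -0.002, -2.956]
contact_force: [-1.1, 0.2, -0.9]
opening: 0.0004
grip_force: 0.0
```

Run:
```python
from cell import *
import cv2
s=observe(); print(s["time"],s["tool_pos"],s["tool_rot"],s["contact_force"])
im=read_camera("scene")[200:310,190:350]; cv2.imwrite("pics/s2.png",cv2.resize(im[...,::-1],None,fx=5,fy=5,interpolation=cv2.INTER_CUBIC))
```

```text
2.2833 [ 0.54489722 -0.17574267  0.05925813] [ 3.13956686e+00 -2.42786669e-03 -2.95559028e+00] [-1.09839919  0.21119871 -0.93742675]
```

View pics/s2.png

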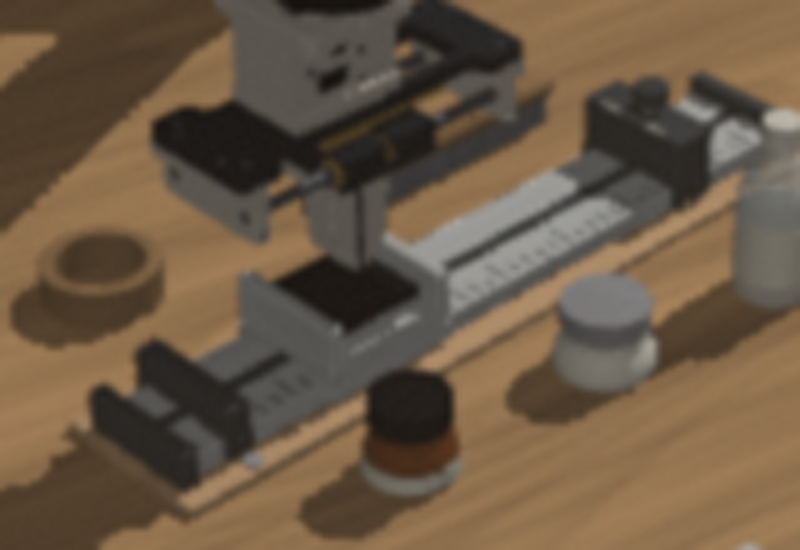

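The closed fingers are centred over the black pad between the cheeks. Now I'll press.

>>> step_arm(
  commands=[
    [0,0,0,0,0,0,0],
    [0,0,0,0,0,0,0],
    [0,0,0,-0.5,0,0,0],
    [0,0,0,-1,0,0,0],
    [0,0,0,-1.3,0,0,0],
  ],
)

```text
time: 2.75
tool_pos: [0.5458, -0.1772, 0.0467]
tool_rot: [3.142, 0.0, -2.957]
contact_force: [-0.3, -0.2, 0.3]
opening: 0.0004
grip_force: 0.3
```

>>> step_arm(
  commands=[
    [0,0,0,0,0,0,0],
    [0,0,0,-0.2,0,0,0],
    [0,0,0,-0.4,0,0,0],
    [0,0,0,-0.6,0,0,0],
    [0,0,0,-0.6,0,0,0],
  ],
)

```text
time: 3.17
tool_pos: [0.5459, -0.1774, 0.0411]
tool_rot: [-3.141, 0.0, -2.957]
contact_force: [-1.6, 0.8, 7.0]
opening: 0.0005
grip_force: 3.6
```

>>> step_arm(
  commands=[
    [0,0,0,-0.1,0,0,0],
    [0,0,0,-0.2,0,0,0],
    [0,0,0,-0.2,0,0,0],
    [0,0,0,-0.2,0,0,0],
  ],
)

```text
time: 3.5
tool_pos: [0.5459, -0.1775, 0.0395]
tool_rot: [-3.141, 0.0, -2.957]
contact_force: [-2.9, 0.5, 8.0]
opening: 0.0005
grip_force: 3.9
```

>>> step_arm(
  commands=[
    [0,-0.05,0.25,0,0,0,0],
    [0,-0.13,0.7,0,0,0,0],
    [0,-0.22,1.2,0,0,0,0],
    [0,-0.32,1.7,0,0,0,0],
    [0,-0.41,2.2,0,0,0,0],
  ],
)

```text
time: 3.92
tool_pos: [0.5419, -0.1559, 0.0397]
tool_rot: [-3.14, 0.001, -2.957]
contact_force: [-3.1, -1.4, 7.3]
opening: 0.0006
grip_force: 3.8
```

>>> step_arm(
  commands=[
    [0,-0.11,0.6,0,0,0,0],
    [0,-0.22,1.2,0,0,0,0],
    [0,-0.34,1.8,0,0,0,0],
    [0,-0.45,2.4,0,0,0,0],
    [0,-0.56,3.0,0,0,0,0],
  ],
)

```text
time: 4.33
tool_pos: [0.5362, -0.1257, 0.0396]
tool_rot: [-3.14, 0.0, -2.957]
contact_force: [-3.0, -1.4, 7.7]
opening: 0.0006
grip_force: 3.8
```

Run:
```python
from cell import *
import cv2
s=observe(); print(s["time"],s["tool_pos"],s["contact_force"])
im=read_camera("scene")[200:310,190:350]; cv2.imwrite("pics/s3.png",cv2.resize(im[...,::-1],None,fx=5,fy=5,interpolation=cv2.INTER_CUBIC))
```

```text
4.3333 [ 0.53623529 -0.12570608  0.03960499] [-3.02067816 -1.35658497  7.68772001]
```

View pics/s3.png

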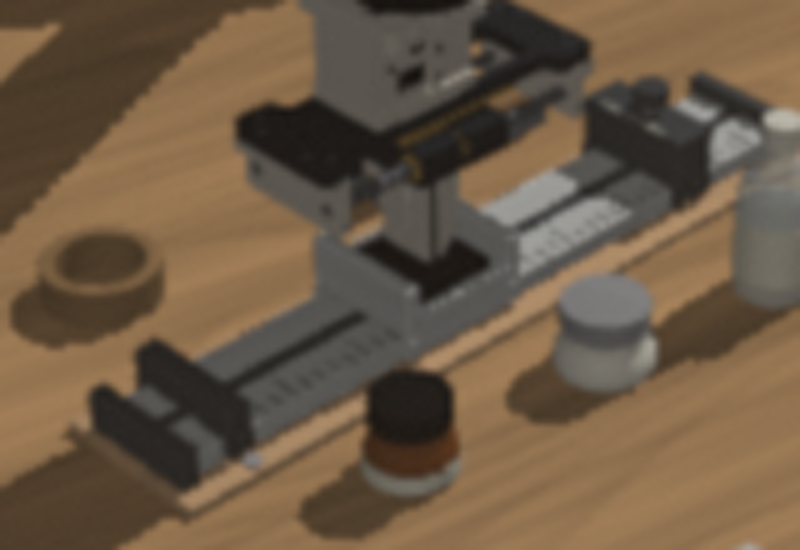

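The slider is following the fingers and the pad is still down. I'll keep going.

>>> step_arm(
  commands=[
    [0,-0.11,0.6,0,0,0,0],
    [0,-0.22,1.2,0,0,0,0],
    [0,-0.34,1.8,0,0,0,0],
    [0,-0.45,2.4,0,0,0,0],
    [0,-0.56,3.0,0,0,0,0],
  ],
)

```text
time: 4.8
tool_pos: [0.5306, -0.0956, 0.0395]
tool_rot: [-3.141, 0.0, -2.957]
contact_force: [-1.9, -1.4, 8.0]
opening: 0.0006
grip_force: 3.9
```

>>> step_arm(
  commands=[
    [0,-0.11,0.6,0,0,0,0],
    [0,-0.22,1.2,0,0,0,0],
    [0,-0.34,1.8,0,0,0,0],
    [0,-0.45,2.4,0,0,0,0],
    [0,-0.56,3.0,0,0,0,0],
  ],
)

```text
time: 5.22
tool_pos: [0.525, -0.0656, 0.0395]
tool_rot: [-3.141, 0.0, -2.957]
contact_force: [-2.9, -1.0, 7.6]
opening: 0.001
grip_force: 3.9
```

>>> step_arm(
  commands=[
    [0,-0.11,0.6,0,0,0,0],
    [0,-0.22,1.2,0,0,0,0],
    [0,-0.34,1.8,0,0,0,0],
    [0,-0.45,2.4,0,0,0,0],
    [0,-0.52,2.8,0,0,0,0],
  ],
)

```text
time: 5.63
tool_pos: [0.5197, -0.0372, 0.0395]
tool_rot: [-3.141, 0.0, -2.956]
contact_force: [-3.6, -1.6, 7.3]
opening: 0.0003
grip_force: 3.9
```

Now slowly, watching for contact.

>>> step_arm(
  commands=[
    [0,-0.07,0.4,0,0,0,0],
    [0,-0.15,0.8,0,0,0,0],
    [0,-0.22,1.2,0,0,0,0],
    [0,-0.3,1.6,0,0,0,0],
    [0,-0.35,1.9,0,0,0,0],
  ],
)

```text
time: 6.05
tool_pos: [0.5162, -0.0184, 0.0394]
tool_rot: [-3.141, 0.0, -2.957]
contact_force: [-2.1, -1.8, 7.7]
opening: 0.0007
grip_force: 3.9
```

>>> step_arm(
  commands=[
    [0,-0.04,0.2,0,0,0,0],
    [0,-0.07,0.4,0,0,0,0],
    [0,-0.11,0.6,0,0,0,0],
    [0,-0.15,0.8,0,0,0,0],
    [0,-0.17,0.9,0,0,0,0],
  ],
)

```text
time: 6.47
tool_pos: [0.5145, -0.0095, 0.0394]
tool_rot: [-3.141, 0.0, -2.956]
contact_force: [-3.3, -1.2, 7.6]
opening: 0.0005
grip_force: 3.9
```

>>> step_arm(
  commands=[
    [0,-0.03,0.15,0,0,0,0],
    [0,-0.06,0.3,0,0,0,0],
    [0,-0.08,0.45,0,0,0,0],
    [0,-0.11,0.6,0,0,0,0],
  ],
)

```text
time: 6.8
tool_pos: [0.5134, -0.0036, 0.0394]
tool_rot: [-3.141, 0.0, -2.957]
contact_force: [-2.7, -4.7, 7.7]
opening: 0.0006
grip_force: 3.9
```

>>> step_arm(
  commands=[
    [0,-0.03,0.15,0,0,0,0],
    [0,-0.06,0.3,0,0,0,0],
    [0,-0.08,0.45,0,0,0,0],
    [0,-0.08,0.45,0,0,0,0],
  ],
)

```text
time: 7.13
tool_pos: [0.5138, 0.0002, 0.0398]
tool_rot: [-3.139, 0.003, -2.956]
contact_force: [-0.3, -4.7, 7.4]
opening: 0.0008
grip_force: 3.8
```

The force along the rail jumped to 4.7 N at the predicted position, so the slider is against the stop. I'll lift straight up to lock it.

>>> step_arm(
  commands=[
    [0,0,0,0.2,0,0,0],
    [0,0,0,0.5,0,0,0],
    [0,0,0,0.8,0,0,0],
    [0,0,0,1.2,0,0,0],
    [0,0,0,2,0,0,0],
  ],
)

```text
time: 7.55
tool_pos: [0.5118, 0.0014, 0.0583]
tool_rot: [3.141, -0.002, -2.957]
contact_force: [0.2, -0.5, -0.6]
opening: 0.0004
grip_force: 0.0
```

>>> step_arm(
  commands=[
    [0,0,0,2,0,0,0],
    [0,0,0,5,0,0,0],
    [0,0,0,8,0,0,0],
    [0,-3,-3,11,0,0,0],
    [0,-6,-6,12,0,0,0],
  ],
)

```text
time: 7.97
tool_pos: [0.462, -0.0506, 0.1783]
tool_rot: [-3.14, 0.005, -2.953]
contact_force: [0.1, -1.0, 1.1]
opening: 0.0006
grip_force: 0.0
```

>>> step_arm(
  commands=[
    [0,-3,-3,1,0,0,0],
    [0,-5,-6,2,0,0,0],
    [0,-5,-9,3,0,0,0],
    [0,-5,-9,3,0,0,0],
  ],
)

```text
time: 8.3
tool_pos: [0.4107, -0.1453, 0.2078]
tool_rot: [-3.137, 0.003, -2.961]
contact_force: [1.3, -0.3, -0.1]
opening: 0.0002
grip_force: 0.0
```

Run:
```python
from cell import *
import cv2
s=observe(); print(s["time"],s["tool_pos"],s["contact_force"])
a=read_camera("scene")[200:310,200:360]; b=read_camera("top")[225:295,250:350]
a=cv2.resize(a[...,::-1],(560,385),interpolation=cv2.INTER_CUBIC); b=cv2.resize(b[...,::-1],(560,392),interpolation=cv2.INTER_CUBIC)
o=cv2.resize(cv2.vconcat([a,b]),None,fx=.77,fy=.77); cv2.imwrite("pics/f.png",o)
```

```text
8.3 [ 0.41070588 -0.14528678  0.20780239] [ 1.31661813 -0.26088128 -0.0757143 ]
```

View pics/f.png

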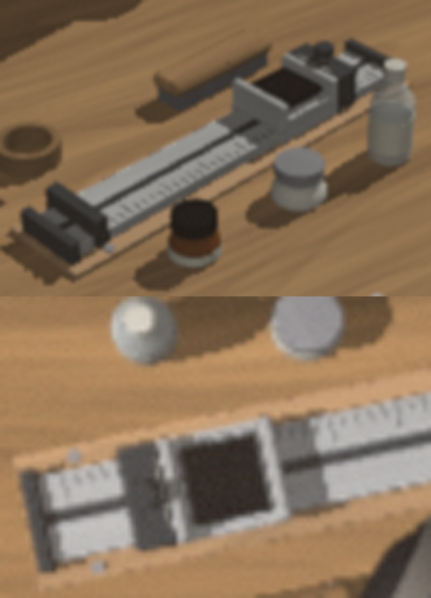

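The picture shows the slider flush against the marked stop (top view, about (165,490)), the pad up and the bystanders in place. Handing in.

```bash
python3 -c "
from cell import *
print(hand_in())"
```

```text
the job is handed in; nothing more can be done
None
```

I pushed the slider to the marked stop with its pad held down, then let the pad spring back up to lock it there. The contact force and the final pictures agree, nothing else on the bench looks disturbed, and the job was handed in at about 8.4 s.

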